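# Crumb tray in, slicer guard held up for brushing

### The job

Slide the steel crumb tray fully home into the opening in the side of the bread slicer, pan first, while the slicer's guard is still shut. Then lift the guard by its black grip and hold it open at 50 degrees, so that a colleague can brush the crumbs off the blades into the tray: the guard falls shut by itself, so finish while still holding it there, motionless. Leave the other things on the counter where they are.

Things in the scene. Friction and masses are not known exactly. Their poses are not given: they have to be found in the camera images.
- slicer: Countertop bread slicer, grey and steel, fixed. Origin: on the counter below the middle of the blade chamber; z up. Front (-x side) roughly towards the robot; tray opening in its +y side. Base and chamber: x -140 to 150, y -120 to 120 mm; base 66 mm high, chamber walls 170. A closed motor housing, 215 mm high, adjoins at y -220 to -120 mm.
- tray: Loose steel crumb tray, about 0.35 kg: open pan 130 (x) by 160 (y) by 30 mm high. Origin: centre of the pan's underside. It lies on the counter off the slicer's +y side, handle (along the tray's +y) pointing away from the slicer. Fully home its origin is at slicer x -20, y 35 mm, axes aligned, the handle's fin staying outside, 70 mm from the mouth. Sliding it takes 1 to 5 N.
- tray_mouth (a point): Middle of the tray opening at counter level, at slicer x -20, y 120 mm. The tunnel runs from here along the slicer's -y, 142 mm wide (6 mm of play each side of the pan), its floor the counter, its roof 50 mm up, to an end stop 165 mm in.
- tray_grip (a point): Centre of the tray's handle fin: upright, black, 14 mm thick (tray x), 40 mm long (tray y), from 2 to 52 mm high; this point lies at tray x 0, y 155, z 34 mm. A steel bar 14 mm wide, 10 to 26 mm high, joins it to the pan.
- guard (a joint): Angle of the slicer's guard about its hinge, rad: 0 shut, growing as the front edge is lifted; 50 degrees = 0.873; end of travel 1.5. The guard is an aluminium cover over the chamber, 236 mm wide, about 0.6 kg; nothing holds it up, its weight closes it.
- guard_grip (a point): Centre of the guard's grip: black lying barrel, 22 mm thick, 36 mm long along the slicer's y, flat ends, on a 10 mm stem 40 mm out from the guard's front skirt. Guard shut: slicer x -85, y 0, height 178 mm; at angle a: x = 80 - 165 cos a, height 178 + 165 sin a. Free space above, below and at both ends. Pinched by its ends it can pivot between the fingers.
- guard_hinge (a point): Middle of the guard's hinge axis, at slicer x = 80, y = 0, 178 mm above the counter; the axis runs along the slicer's y.
- brush: Hand brush lying on the counter behind the tray's lane; leave alone. Origin: underside centre.
- tin: Open dark steel bread tin 100 x 200 x 90 mm; leave alone. Origin: underside centre.
- bowl: Blue plastic bowl, 90 mm wide, 45 mm high, standing on the rear of the slicer's motor housing; leave alone. Origin: underside centre.
- mug: White mug, 76 mm wide, 85 mm high, beyond the tray's handle on the left; leave alone. Origin: underside centre.
- jar: Amber jar with steel cap, 70 mm wide, 100 mm high, behind the slicer; leave alone. Origin: underside centre.
- spatula: Spatula lying on the counter to the right of the slicer; leave alone. Origin: underside centre.
- can: Can with a paper label, 80 mm wide, 120 mm high, at the left; leave alone. Origin: underside centre.

How it is judged:
On the way:
1. the tray is fully home in the slicer while the guard is still shut (y of tray in the frame of slicer between 0.02 and 0.047 m and x of tray in the frame of slicer between -0.035 and -0.005 m and height (world z) of tray below 0.008 m and angle between tray's own z axis and vertical below 0.06 rad and value of joint guard below 0.1 rad), for 0.2 s.
At the end, for the whole second after the job is handed in: The robot holds the guard (contact force over 0.5 N, nothing else touching the guard) still at 50 degrees, within 6 degrees, the grip correspondingly 285 to 323 mm above the counter; the tray is flat and at rest in the tunnel within 12 mm of its end stop (y of tray in the frame of slicer between 0.02 and 0.047 m and x of tray in the frame of slicer between -0.035 and -0.005 m and height (world z) of tray below 0.008 m and angle between tray's own z axis and vertical below 0.06 rad and value of joint guard between 0.768 and 0.978 rad and velocity of joint guard between -0.05 and 0.05 rad/s and height (world z) of guard_grip between 0.285 and 0.323 m and (contact force between guard and the fingers above 0.5 N or contact force between guard and the arm above 0.5 N) and linear speed of tray below 0.02 m/s and contact force between guard and tray below 0.2 N and contact force between guard and brush below 0.2 N and contact force between guard and tin below 0.2 N and contact force between guard and bowl below 0.2 N and contact force between guard and mug below 0.2 N and contact force between guard and jar below 0.2 N and contact force between guard and spatula below 0.2 N and contact force between guard and can below 0.2 N); the arm keeps its last pose, push and grip.
It fails at once if another thing on the counter is moved more than 30 mm (distance of any of brush, tin, bowl, mug, jar, spatula, can from where it was at the start of the episode above 0.03 m).
It fails at once if the tin, bowl, mug, jar or can is tipped over (angle between any of tin, bowl, mug, jar, can's own z axis and vertical above 0.5 rad).
It also fails if it takes over 59 s, if anything falls off the work surface, if the arm or the gripper's body presses on something with over 40 N, if the wrist force passes 120 N, or if a joint passes its speed limit or range.

### The arm

A 6-joint arm with a two-finger parallel gripper is mounted at the origin on the work surface. World frame = base frame: x ahead of the robot, y to its left, z up, the work surface at z = 0. Lengths are in m, angles in rad, forces in N, time in s.
With the tool pointing down it reaches from about 0.35 to 0.775 m from the base axis. Payload 5.5 kg.
Tool frame: the origin (TCP) lies at the very end of the fingers, on their centre line; the grasp point (between the pads) lies env.hold_point_z behind it (env.hold_point_z is the distance from the TCP to the grasp point, in m); z points along the fingers, y is the line along which they close (so a half turn about z gives the same grasp; the last joint's range is limited). The gripper opens to 85 mm and grips with 20 to 120 N. Pads are 22 mm wide; open, the fingers measure 114 mm over their backs; the gripper's body (76 mm by 85 mm) begins 54 mm behind the grasp point. The pads swing forward as they close: fully open they stand 13 mm farther back than shut.
Start: joints at [-1.26, 0.313, 0.046, 1.304, 0, 1.431], TCP at [0.251, -0.518, 0.201] pointing down, gripper open.
Joint ranges: [-2.76, 2.76], [-0.86, 1.69], [-1.03, 1.26], [-2.2, 2.34], [-1.47, 1.5], [-3.14, 3.14]. Speed limits (rad/s): [2.57, 2.57, 3.14, 3.14, 3.14, 3.14].

### API

Orientations are given as a unit quaternion [w, x, y, z].
In Python, from workcell import env gives the robot as it stands.
- The arm moves only by the tool carry_out, never from a script. Its argument "steps" is a list of rows, each a list of 3 entries, a list of its own where there are three numbers: the turn, a rotation vector about the tool's x, y, z in degrees, then the shift along the tool's x, y, z in cm, then the closure in counts, from 0 (fully open) to 255 (shut). A call has exactly 8 rows; each row is the pose to reach, as a shift and turn from the pose commanded when the call began, along the tool's axes at that moment; what a row does not reach only later rows make up. A row lasts 1/8 s, in which the tool goes at most 62.5 mm and 10.7 degrees, less where a joint would pass 70% of its speed; a pose out of reach is approached as far as the arm can. A call with a gripper value outside its range is refused whole. The fingers move at their own pace and stop on an object; "force" is the grip in N (left out, the last holds). Time passes only in rows, so rows that repeat a pose let the fingers close, or fill a call up. It gives the time, the measured TCP pose, the force, the opening and the grip force at its end, in the units of the state.
- env.get_state(): the state, without advancing time (a new reading comes with each control period).
- env.read_camera(name): name is "side" or "top"; returns (picture, depth): 420x560x3 uint8, red, green, blue; 420x560 float32, m along the optical axis (not along the pixel's ray), 0 where there is no reading.
- env.get_calibration(name): a dict with "fx", "fy", "cx", "cy" (pixels), "origin" and "orientation" of the camera in the world. Camera axes: x right, y up, looking along -z (the intrinsics and any distortion apply to the point x, -y, -z); pixel columns grow to the right and rows downward; lengths in m; the calibration is good to about 2 mm. A picture is of the moment at which its call begins. get_calibration takes no time and is no camera call.
- env.hand_in(): hands the job in; it is judged then, once.
The state is a dict: "clock": time; "joint_pos": joint angles; "qvel": joint speeds; "tau": joint torques, N m; "tcp_pos": TCP position; "orientation": TCP orientation; "wrist_force": force on the tool from outside, world axes, zero at the start; "ft_torque": the same for the moment, N m; "finger_gap": finger opening in m; "grip_force": force on a finger pad.
Only numpy, scipy, OpenCV 4.12 (cv2) and the standard library are available. Lean on these libraries where they do the work, as an engineer would, in place of code of your own. Each camera call takes 0.05 s, during which the arm holds its last target. There are 200 camera calls.

## Working session

There is one attempt and no reset: what is moved stays moved. The work goes in short steps, Python scripts to look and compute and a tool call to move; the robot and the scene stay as the last step left them, time stands still between calls to the robot, and variables do not carry over. Pictures are saved under pics/ and viewed, at most 10 in all, crops included, and the job is handed in when it is done.

Besides the shell and the picture viewer there is one more tool, called after "Call:" by a JSON object that holds its "api" and its "payload". carry_out: Moves the arm, as the interface text tells. Its arguments: {"type":"object","properties":{"steps":{"type":"array","items":{"type":"array"}},"force":{"type":"number"}},"required":["steps"]}

```bash
mkdir -p pics; ls; python3 - <<'E'
from workcell import env
import cv2,numpy as np
for n in("top","side"):
    p,d=env.read_camera(n); cv2.imwrite(f"pics/{n}0.png",p[...,::-1]); np.save(f"pics/{n}0.npy",d); print(n,env.get_calibration(n))
print(env.get_state(),env.hold_point_z)
E
```

```text
pics
top {'fx': 495.8773117861639, 'fy': 495.8773117861639, 'cx': 278.6457833271742, 'cy': 209.10008951637724, 'origin': array([ 0.29230469, -0.00737457,  1.638031  ]), 'orientation': array([-0.70461178, -0.0536878 ,  0.0622187 ,  0.7048182 ])}
side {'fx': 524.5848267022812, 'fy': 524.5848267022812, 'cx': 286.0894602217823, 'cy': 213.0199782126369, 'origin': array([ 1.15677672, -0.98625664,  1.30505068]), 'orientation': array([0.8836339 , 0.36596896, 0.1058244 , 0.27213793])}
{'clock': 0.1, 'joint_pos': array([-1.25963604e+00,  3.13929236e-01,  4.50861053e-02,  1.30360364e+00,
       -3.69916660e-05,  1.43116642e+00]), 'qvel': array([ 0.00023841, -0.00189471,  0.00149111,  0.00175043,  0.00056367,
        0.00081208]), 'tau': array([ 2.39486166e-03, -4.81726205e+01,  2.99243796e+01,  1.27654412e-02,
       -2.04221155e-04, -5.14169528e-06]), 'tcp_pos': array([ 0.25032086, -0.51708475,  0.1999932 ]), 'orientation': array([-8.20605620e-04,  9.74705547e-01,  2.23491419e-01, -8.91165270e-05]), 'wrist_force': array([ 0.602178  , -0.6414678 , -0.08883167]), 'ft_torque': array([ 0.01311032, -0.02182098, -0.00907388]), 'grip_force': 0.0, 'finger_gap': 0.08536268087935248} 0.0187
```

View pics/top0.png

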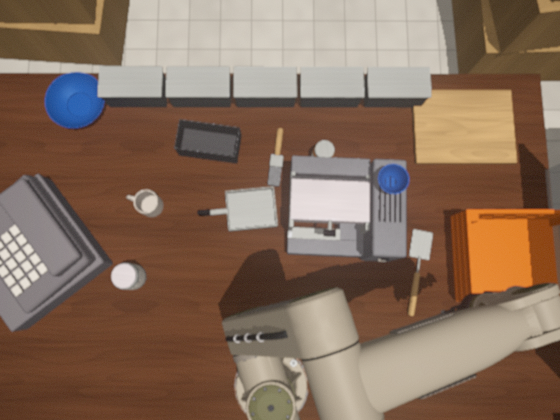

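View pics/side0.png

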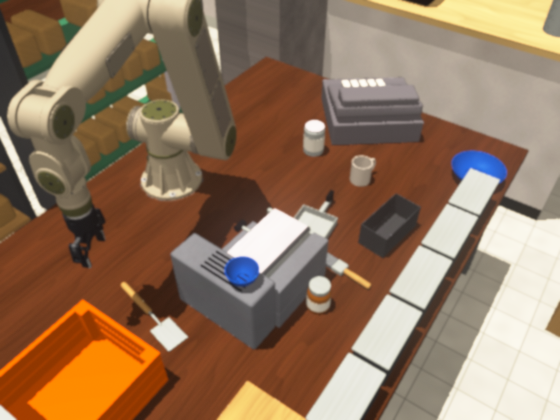

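The top view has image up = +x and image left = +y. The slicer is around (345,207), the tray pan at (251,209) and the black fin at (204,212). The guard's grip is near (330,228), and the side view agrees with this layout. Next I'll measure with the depth images.

```bash
cat > h.py <<'E'
import numpy as np,cv2
from scipy.spatial.transform import Rotation as R
from workcell import env
def cloud(n,d):
    c=env.get_calibration(n); v,u=np.mgrid[:d.shape[0],:d.shape[1]]
    P=np.stack([(u-c['cx'])/c['fx']*d,-(v-c['cy'])/c['fy']*d,-d],-1)
    return P@R.from_quat(c['orientation'],scalar_first=True).as_matrix().T+c['origin']
def rect(pts): # metres -> centre,size,angle
    (c,s,a)=cv2.minAreaRect((pts*1000).astype(np.float32)); return np.round(c,1),np.round(s,1),round(a,2)
E
python3 - <<'E'
from h import *
d=np.load('pics/top0.npy');W=cloud('top',d);im=cv2.imread('pics/top0.png').astype(int)
v,u=np.mgrid[:420,:560]
def box(u0,u1,v0,v1):return (u>u0)&(u<u1)&(v>v0)&(v<v1)
z=W[...,2]; print('table z',np.median(z[box(150,230,225,245)]))
m=box(280,412,150,262)&(z>.06)&(z<.24)
m=cv2.erode(cv2.morphologyEx(m.astype(np.uint8),cv2.MORPH_OPEN,np.ones((3,3))),np.ones((1,1)))>0
print('slicer',m.sum(),rect(W[m][:,:2]))
b=box(370,412,150,262)&(z>.205)&(z<.225);print('housing',rect(W[b][:,:2]))
t=box(218,282,180,236)&(z>.012)&(z<.045);print('pan',t.sum(),rect(W[t][:,:2]))
f=box(192,230,203,220)&(z>.012);print('fin+bar',f.sum());
k=f&(im.sum(-1)<150);print('fin dark',k.sum(),rect(W[k][:,:2]),W[k].mean(0),W[k][:,2].max())
g=box(310,350,215,250);k=g&(im.sum(-1)<120);print('grip dark',k.sum(),W[k].mean(0))
print(np.round(z[222:246:2,312:350:3],3))
S=cloud('side',np.load('pics/side0.npy'));zs=S[...,2]
gs=(S[...,0]>.4)&(S[...,0]<.75)&(S[...,1]>-.3)&(S[...,1]<.15)&(zs>.08)
print('side x-y extents',np.percentile(S[gs][:,:2],[1,99],axis=0))
E
python3 -c "
import cv2
i=cv2.imread('pics/top0.png')[145:270,180:420];cv2.imwrite('pics/c0.png',cv2.resize(i,None,fx=3.3,fy=3.3,interpolation=2))"
```

```text
table z 0.0001690656719399719
slicer 10866 (array([ 564.7, -228.1]), array([338.1, 353.1]), 87.54)
housing (array([ 534.7, -346.2]), array([ 99.5, 289.8]), 87.57)
pan 378 (array([573. ,  68.1]), array([155.3, 208.5]), 5.66)
fin+bar 183
fin dark 25 (array([540.7, 218.2]), array([30.7,  9.9]), 78.93) [0.54079292 0.22072333 0.04452553] 0.059130580455533543
grip dark 0 [nan nan nan]
[[ 0.069  0.052  0.065  0.142  0.139  0.143  0.184  0.146  0.147  0.15
   0.153  0.165  0.159]
 [ 0.006 -0.001 -0.007  0.003 -0.005 -0.003  0.182  0.003  0.004  0.054
   0.066  0.065  0.062]
 [-0.003 -0.005  0.001  0.003 -0.008 -0.     0.182 -0.001 -0.002  0.056
   0.064  0.066  0.064]
 [ 0.009 -0.     0.007 -0.008 -0.004  0.005  0.183  0.001 -0.004  0.046
   0.075  0.071  0.063]
 [ 0.065  0.066  0.068  0.07   0.185  0.188  0.181  0.186  0.072  0.071
   0.071  0.063  0.075]
 [ 0.067  0.072  0.063  0.066  0.193  0.192  0.187  0.187  0.069  0.064
   0.062  0.068  0.066]
 [ 0.067  0.062  0.069  0.07   0.191  0.19   0.187  0.183  0.067  0.068
   0.076  0.067  0.068]
 [ 0.067  0.063  0.065  0.072  0.18   0.183  0.185  0.188  0.078  0.064
   0.066  0.063  0.065]
 [ 0.062  0.066  0.069  0.065  0.07   0.065  0.071  0.053  0.068  0.07
   0.071  0.073  0.068]
 [ 0.067  0.067  0.066  0.067  0.063  0.064  0.066  0.058  0.064  0.067
   0.065  0.068  0.07 ]
 [ 0.065  0.065  0.064  0.07   0.059  0.067  0.067  0.063  0.063  0.071
   0.073  0.064  0.062]
 [ 0.073  0.067  0.062  0.073  0.063  0.066  0.062  0.072  0.075  0.06
   0.066  0.067  0.068]]
side x-y extents [[ 0.46161036 -0.29643292]
 [ 0.74357671 -0.05957548]]<stdin>:13: RuntimeWarning: Mean of empty slice.
  ret = um.true_divide(
```

View pics/c0.png

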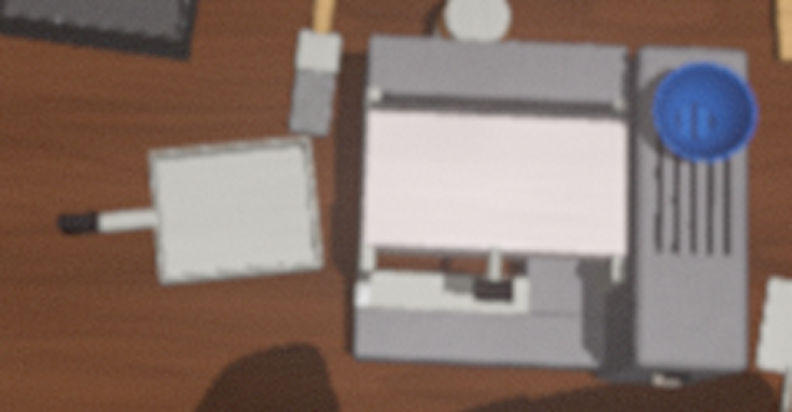

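The crop shows the pan corners near (150,152), (310,138), (323,268) and (160,283), the fin at about (58–98, 223), and the grip barrel at about (493,288). I'll refine these by casting rays onto planes at the known heights.

```bash
cat >> h.py <<'E'
def ray(n,uv,z):
    c=env.get_calibration(n); uv=np.atleast_2d(uv).astype(float)
    D=np.stack([(uv[:,0]-c['cx'])/c['fx'],-(uv[:,1]-c['cy'])/c['fy'],-np.ones(len(uv))],-1)
    D=D@R.from_quat(c['orientation'],scalar_first=True).as_matrix().T
    return (c['origin']+D*((z-c['origin'][2])/D[:,2])[:,None])[:,:2]
def crect(mask,z,n='top'): # biggest blob, contour cast on plane z
    k,l,s,_=cv2.connectedComponentsWithStats(mask.astype(np.uint8)); i=1+s[1:,4].argmax()
    v,u=np.nonzero(l==i); e=.5 # pixel borders
    uv=np.concatenate([np.c_[u+a,v+b] for a in(-e,e) for b in(-e,e)])
    return s[i],rect(ray(n,uv,z))
def plan(pos,xyaw,st=None,tilt=0):
    """tool down, tool x at world yaw (deg), -> rotvec deg, shift cm in the current tool frame"""
    st=st or env.get_state(); Q=R.from_quat(st['orientation'],scalar_first=True)
    T=R.from_euler('z',xyaw,degrees=True)*R.from_euler('x',180,degrees=True)
    return np.round((Q.inv()*T).as_rotvec(degrees=True),1),np.round(Q.inv().apply(np.array(pos)-st['tcp_pos'])*100,2)
E
python3 - <<'E'
from h import *
im=cv2.imread('pics/top0.png').astype(int);W=cloud('top',np.load('pics/top0.npy'));z=W[...,2]
s=im.sum(-1);sat=im.max(-1)-im.min(-1);v,u=np.mgrid[:420,:560]
def box(u0,u1,v0,v1):return (u>u0)&(u<u1)&(v>v0)&(v<v1)
print('pan',crect(box(222,282,180,236)&(sat<35)&(s>240),.03))
print('fin',crect(box(192,216,203,220)&(s<170)&(sat<28),.052))
print('fin px',im[210:215,196:226].sum(-1)[2],sat[212,196:226])
print('guard',crect(box(285,372,170,222)&(s>600)&(z>.15),.19))
print('guard z',np.median(z[box(300,360,185,210)]))
print('housing',crect(box(370,412,150,262)&(z>.205)&(z<.26),.215))
print('grip',crect(box(318,342,225,240)&(s<230),.189)); print(s[224:240,318:342:2])
E
```

```text
pan (array([ 223,  181,   58,   51, 2179], dtype=int32), (array([570.5,  59.3]), array([159.1, 200.2]), 5.41))
fin (array([198, 210,  11,   6,  52], dtype=int32), (array([543.6, 217.8]), array([19.6, 35.8]), 0.04))
fin px [217 183 157 151 157 145 160 168 156 154 158 151 156 270 448 552 578 573
 572 575 571 572 568 569 563 556 549 537 534 531] [55 30  9  6  7  8 10  5  7  7  8  7  6  9  9  7  9 10  9  9  7  8  7  7
  6  7  8  8  8  8]
guard (array([ 291,  179,   78,   43, 3048], dtype=int32), (array([ 559.4, -176.6]), array([233. , 122.2]), 87.59))
guard z 0.18060494318745213
housing (array([ 371,  159,   38,   99, 3234], dtype=int32), (array([ 533.5, -348.6]), array([110. , 291.7]), 87.24))
grip (array([325, 230,  10,   5,  40], dtype=int32), (array([ 464.1, -174.6]), array([14.8, 29.6]), 0.0))
[[275 277 281 286 275 431 539 336 256 251 266 423]
 [270 270 274 275 277 441 538 336 232 203 245 429]
 [250 252 266 271 270 442 538 321 234 210 245 431]
 [251 256 271 261 274 452 538 329 236 232 259 430]
 [311 309 304 262 297 457 529 350 277 327 364 444]
 [365 365 335 254 287 398 461 333 286 456 507 484]
 [387 383 363 240 229 280 323 252 245 533 593 517]
 [377 380 364 231 209 209 216 202 230 553 608 527]
 [369 372 356 242 227 213 213 213 225 550 604 526]
 [425 421 386 235 220 220 214 209 226 551 600 521]
 [524 516 494 253 201 203 203 206 212 548 596 516]
 [587 590 562 366 287 268 266 262 264 550 602 513]
 [607 612 593 501 450 428 434 420 391 569 601 518]
 [597 601 597 579 558 551 553 546 524 589 602 514]
 [564 573 578 580 585 590 587 586 579 594 592 510]
 [512 525 531 526 549 558 554 561 562 548 546 477]]
```

```bash
python3 - <<'E'
from h import *
g=cv2.cvtColor(cv2.imread('pics/top0.png'),cv2.COLOR_BGR2GRAY).astype(int)
for a in((310,150,164),(340,150,164),(310,248,262),(340,248,262),(385,152,166),(395,152,166),(385,250,264),(395,250,264),(326,224,242),(332,224,242)):print(a,g[a[1]:a[2],a[0]-1:a[0]+2].mean(1).astype(int))
for r,a,b in((200,282,298),(240,280,296),(220,400,414),(212,192,204),(232,318,342)):print('row',r,a,g[r,a:b])
print(ray('top',[(340,158),(388,159.5)],.17),ray('top',[(340,254)],.066),ray('top',[(388,159.5),(388,256.5)],.215))
# side view: grip
s=cv2.imread('pics/side0.png');S=cloud('side',np.load('pics/side0.npy'))
k=(S[...,2]>.205)&(S[...,2]<.225)&(S[...,0]>.3)&(S[...,0]<.75)&(S[...,1]>-.45)&(S[...,1]<-.25);print('side housing',crect(k,.215,'side'))
cv2.imwrite('pics/s1.png',cv2.resize(s[190:345,160:345],None,fx=3.8,fy=3.8,interpolation=2))
E
```

```text
(310, 150, 164) [ 61  61  63  66  71  87 115 138 146 147 146 146 146 147]
(340, 150, 164) [ 87  89  90  91  93  93  94 109 132 146 147 149 148 149]
(310, 248, 262) [160 160 161 162 158 138 103  87  87  87  86  88  88  88]
(340, 248, 262) [157 157 157 157 158 156 141 111  91  88  90  92  91  90]
(385, 152, 166) [ 87  84  83  84  86  88  90 111 133 145 149 148 144 129]
(395, 152, 166) [ 84  80  81  83  85  86  92 105 126 141 146 137 116  91]
(385, 250, 264) [154 156 155 153 147 133 110  82  60  69  93 100  77  56]
(395, 250, 264) [155 154 153 154 149 139 121  93  78  70  62  56  57  56]
(326, 224, 242) [ 99  99  98  99 103  97  77  70  74  72  68  96 152 188 196 183 164 156]
(332, 224, 242) [121 119 116 119 124 117  85  66  68  68  66  85 138 181 195 186 165 155]
row 200 282 [ 70  69  69  70  71  69  71  98 158 207 222 223 222 222 222 221]
row 240 280 [ 90  90  91  88  74  62  68  99 137 155 155 155 156 154 156 155]
row 220 400 [ 89 118 141 146 144 132 100  81  79  80  83  84  83  86]
row 212 192 [78 81 81 79 75 61 52 50 52 49 54 56]
row 232 318 [124 126 125 129 120  97  80  77  75  71  70  69  71  70  71  65  75 133
 185 203 203 195 176 159]
[[ 0.69392032 -0.21312791]
 [ 0.68948121 -0.36013755]] [[ 0.40845701 -0.22094688]] [[ 0.67730643 -0.3493242 ]
 [ 0.39022532 -0.33858531]]
side housing (array([ 171,  234,  104,   75, 2665], dtype=int32), (array([ 538.7, -351.4]), array([108.2, 296.8]), 87.36))
```

View pics/s1.png

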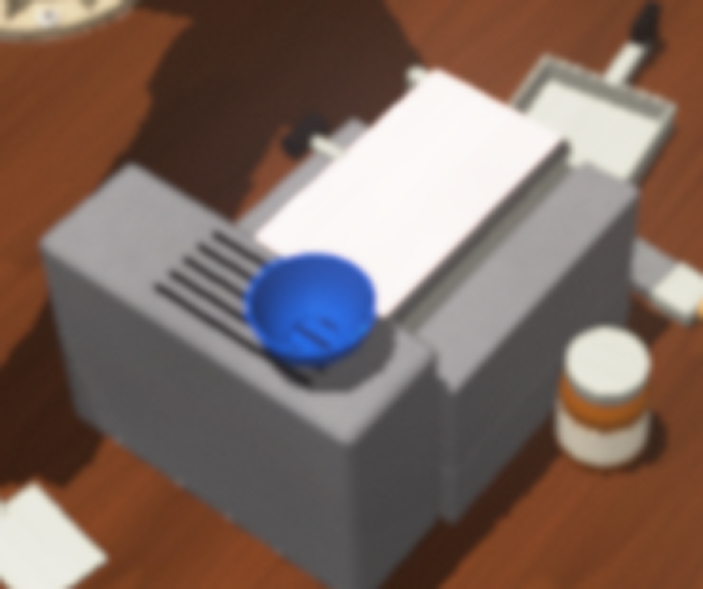

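```bash
python3 - <<'E'
from h import *
g=cv2.cvtColor(cv2.imread('pics/top0.png'),cv2.COLOR_BGR2GRAY).astype(float)
def edge(line): 
    d=np.abs(np.diff(line)); i=d.argmax(); lo=max(0,i-2); w=d[lo:i+3]; return lo+(w*np.arange(len(w))).sum()/w.sum()+.5
def fitx(us,v0,v1,z):
    P=ray('top',[(u,v0+edge(g[v0:v1,u])) for u in us],z); p=np.polyfit(P[:,1],P[:,0],1); print('x=',p, 'deg',np.degrees(np.arctan(p[0])),'at y-.177',np.polyval(p,-.177),'rms',(np.polyval(p,P[:,1])-P[:,0]).std())
def fity(vs,u0,u1,z):
    P=ray('top',[(u0+edge(g[v,u0:u1]),v) for v in vs],z); p=np.polyfit(P[:,0],P[:,1],1); print('y=',p,'deg',np.degrees(np.arctan(p[0])),'at x.547',np.polyval(p,.547),'rms',(np.polyval(p,P[:,0])-P[:,1]).std())
fitx([300,304,308,338,343,348,353,358],150,165,.17)   # rear x=150
fitx(range(295,350,5),248,260,.066) # front x=-140
fity(range(170,245,6),400,413,.215) # housing y=-220
fity(range(238,252,2),280,294,.066) # base y=120
fity(range(176,184,2),284,298,.17)
print('grip',ray('top',[(329,232.6)],.178))
# tray: pan edges (rim .03), fin
fitx(range(232,268,4),180,196,.03); fitx(range(234,272,4),222,238,.03)
fity(range(196,224,4),218,236,.03); fity(range(194,222,4),268,286,.03)
k=(g<75);k[:, :196]=0;k[:,214:]=0;k[:204]=0;k[219:]=0
print('fin',crect(k,.052)); v,u=np.nonzero(k);print(u.min(),u.max(),v.min(),v.max(),ray('top',[(u.mean(),v.mean())],.045))
print(g[206:220:1,204].astype(int),ray('top',[(204,212),(208,212)],.052))
E
```

```text
x= [0.04285713 0.70491857] deg 2.4540310407006545 at y-.177 0.6973328541800747 rms 0.0007016616408928485
x= [0.04164359 0.41532101] deg 2.3846239172799986 at y-.177 0.4079500974296693 rms 0.00043527129332783065
y= [ 0.0336754  -0.41354884] deg 1.9287293971288142 at x.547 -0.3951283993314428 rms 0.009691042516366877
y= [-0.03874369 -0.03663481] deg -2.2187402649542918 at x.547 -0.05782760784760283 rms 0.0003944779901080771
y= [ 0.14196313 -0.1498891 ] deg 8.079897656769598 at x.547 -0.0722352619435407 rms 0.0006497368324762053
grip [[ 0.46355995 -0.17442852]]
x= [-0.07955855  0.63345552] deg -4.5487880053453775 at y-.177 0.6475373812980142 rms 0.004473279366617519
x= [-0.09659063  0.50210702] deg -5.517120330117275 at y-.177 0.5192035585038801 rms 0.0004873109267204113
y= [0.12090011 0.07516847] deg 6.893608122212107 at x.547 0.14130082911604328 rms 0.002474174609099893
y= [ 0.11475671 -0.08293266] deg 6.546438281366191 at x.547 -0.020160739817549705 rms 0.00042542375197386834
fin (array([197, 208,  13,   9,  99], dtype=int32), (array([545. , 217.9]), array([29.7, 42. ]), 1.23))
197 209 208 216 [[0.54522421 0.21921574]]
[82 85 81 73 59 58 52 46 44 50 69 77 79 80] [[0.54527245 0.21462881]
 [0.54528065 0.2017175 ]]
```

```bash
python3 - <<'E'
from h import *
print(plan((.5455,.217,.25),96),plan((.5455,.217,.35),96))
E
```

```text
(array([ -0.1,  -0.1, -70.2]), array([ 58.55, -53.22,  -4.9 ])) (array([ -0.1,  -0.1, -70.2]), array([ 58.55, -53.24, -14.9 ]))
```

Call:
{"api": "carry_out", "payload": {"steps": [[[0,0,0],[0,0,-6],0],[[0,0,0],[0,0,-12],0],[[0,0,-10],[4,-4,-15],0],[[0,0,-20],[8,-8,-15],0],[[0,0,-30],[12.5,-11.5,-15],0],[[0,0,-40],[17,-15.5,-15],0],[[0,0,-50],[21,-19,-15],0],[[0,0,-60],[25,-23,-15],0]], "force": 40}}

```text
clock: 1.1
tcp_pos: [0.3757, -0.2, 0.3504]
orientation: [-0.0, 0.731, 0.683, 0.0]
wrist_force: [1.0, 0.9, 0.1]
finger_gap: 0.0855
grip_force: 0.0
```

```bash
python3 - <<'E'
from h import *
s=env.get_state();print(s['clock'],s['joint_pos'],s['tcp_pos']);print(plan((.5455,.217,.12),96))
E
```

```text
1.1 [-6.78330188e-01  2.08985557e-02  5.62631840e-02  1.60644453e+00
  8.74492873e-05  9.59935420e-01] [ 0.3756656  -0.19996735  0.35043083]
(array([-0. , -0. , -9.9]), array([42.74, 14.14, 23.05]))
```

Call:
{"api": "carry_out", "payload": {"steps": [[[0,0,-2],[6,2,0],0],[[0,0,-4],[12,4,0],0],[[0,0,-6],[18,6,0],0],[[0,0,-8],[24,8,0],0],[[0,0,-9.9],[30,10,2],0],[[0,0,-9.9],[35,11.6,6],0],[[0,0,-9.9],[39.5,13.1,10],0],[[0,0,-9.9],[42.7,14.1,14],0]]}}

```text
clock: 2.1
tcp_pos: [0.5476, 0.216, 0.2094]
orientation: [0.0, 0.671, 0.742, 0.0]
wrist_force: [1.0, 0.6, 0.3]
finger_gap: 0.0854
grip_force: 0.0
```

```bash
python3 - <<'E'
from h import *
s=env.get_state();print(s['clock'],s['tcp_pos']);print(plan((.5455,.217,.015),96))
p,d=env.read_camera('top');cv2.imwrite('pics/t2.png',cv2.resize(p[150:300,150:400,::-1],None,fx=3,fy=3))
E
```

```text
2.1 [0.54758365 0.21595372 0.20942315]
(array([ 0. ,  0. , -0.2]), array([ 0.13, -0.21, 19.44]))
```

View pics/t2.png

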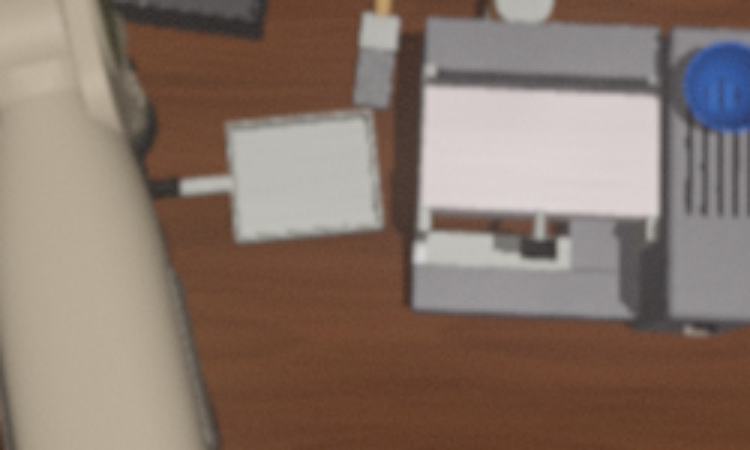

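The arm now covers the fin, and the tray and slicer haven't moved. I'll descend and grip.

Call:
{"api": "carry_out", "payload": {"steps": [[[0,0,-0.2],[0.1,-0.2,5],0],[[0,0,-0.2],[0.1,-0.2,10],0],[[0,0,-0.2],[0.1,-0.2,14],0],[[0,0,-0.2],[0.1,-0.2,17],0],[[0,0,-0.2],[0.1,-0.2,19],0],[[0,0,-0.2],[0.1,-0.2,19.4],0],[[0,0,-0.2],[0.1,-0.2,19.4],100],[[0,0,-0.2],[0.1,-0.2,19.4],255]], "force": 40}}

```text
clock: 3.15
tcp_pos: [0.5459, 0.2149, 0.0179]
orientation: [0.001, 0.67, 0.743, 0.001]
wrist_force: [-0.3, 1.1, -0.3]
finger_gap: 0.0513
grip_force: 0.0
```

Call:
{"api": "carry_out", "payload": {"steps": [[[0,0,0],[0,0,0],255],[[0,0,0],[0,0,0],255],[[0,0,0],[0,0,0],255],[[0,0,0],[0,0,0],255],[[0,0,0],[0,0,0],255],[[0,0,0],[0,0,0],255],[[0,0,0],[0,0,0],255],[[0,0,0],[0,0,0],255]]}}

```text
clock: 4.15
tcp_pos: [0.5456, 0.2152, 0.0172]
orientation: [0.0, 0.67, 0.743, 0.001]
wrist_force: [1.6, 3.9, 5.2]
finger_gap: 0.0122
grip_force: 39.9
```

```bash
python3 - <<'E'
from h import *
s=env.get_state();print(s['clock'],s['tcp_pos'],s['finger_gap'],s['wrist_force']);print(plan((.544,.208,.0155),87.57))
E
```

```text
4.15 [0.54564186 0.21519507 0.01717601] 0.012249490683528723 [1.57745615 3.86285227 5.21504629]
(array([ 0.1, -0. ,  8.4]), array([-0.7 , -0.24,  0.17]))
```

Call:
{"api": "carry_out", "payload": {"steps": [[[0,0,1.5],[0,0,0],255],[[0,0,3],[-0.2,-0.1,0],255],[[0,0,4.5],[-0.3,-0.1,0],255],[[0,0,6],[-0.5,-0.2,0],255],[[0,0,7.5],[-0.6,-0.2,0],255],[[0,0,8.4],[-0.7,-0.2,0],255],[[0,0,8.4],[-0.7,-0.2,0],255],[[0,0,8.4],[-0.7,-0.2,0],255]]}}

```text
clock: 5.15
tcp_pos: [0.5437, 0.2074, 0.0168]
orientation: [0.0, 0.722, 0.692, -0.0]
wrist_force: [4.2, 0.9, 4.1]
finger_gap: 0.0122
grip_force: 40.0
```

```bash
cat > pan.py <<'E'
from h import *
p,d=env.read_camera('top');g=cv2.cvtColor(p,cv2.COLOR_RGB2GRAY).astype(float);import sys
k=cv2.cvtColor(p,cv2.COLOR_RGB2HSV);m=((k[...,1]<60)&(k[...,2]>110)).astype(np.uint8);m[:,:200]=0;m[:,283:]=0;m[:178]=0;m[240:]=0
m=cv2.morphologyEx(m,cv2.MORPH_OPEN,np.ones((9,9)))
print(crect(m,.03)); O=np.array([.5477,-.1777]);a=np.radians(-2.43);M=np.array([[np.cos(a),np.sin(a)],[-np.sin(a),np.cos(a)]])
v,u=np.nonzero(m);P=(ray('top',np.c_[u,v],.03)-O)@M.T*1000
(c,s,an)=cv2.minAreaRect(P.astype(np.float32));print('slicer frame pan',c,s,an)
cv2.imwrite('pics/pan.png',cv2.resize(p[150:300,150:400,::-1],None,fx=3,fy=3))
st=env.get_state();t=st['tcp_pos'];print(st['clock'],'tcp slicer',(M@(t[:2]-O))*1000,t[2],st['wrist_force'],st['finger_gap'])
E
python3 pan.py
```

```text
(array([ 228,  195,   51,   41, 2053], dtype=int32), (array([539.4,  56.8]), array([136.1, 166.8]), 0.0))
slicer frame pan (-25.244983673095703, 278.75146484375) (144.16058349609375, 257.060302734375) 3.8382644653320312
5.2 tcp slicer [-20.26621614 384.60148152] 0.016768208862497816 [3.7517832  0.79163769 4.20759584] 0.011890910715455944
```

View pics/pan.png

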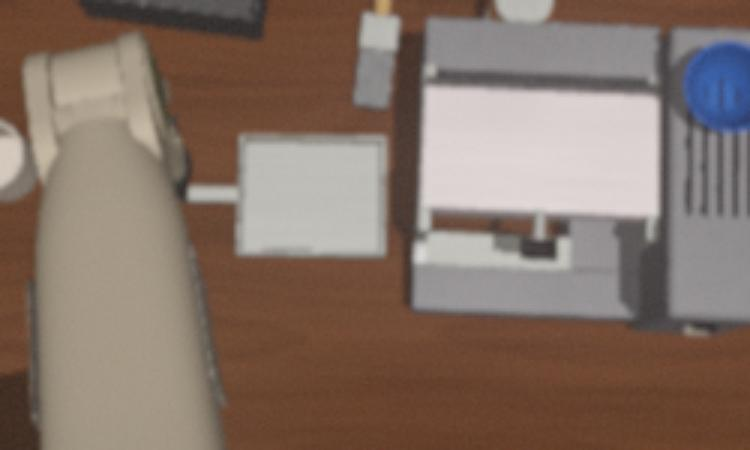

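The pan looks square to the image at about (238–386, 135–256), but the slicer is tilted by roughly 2°. I'll fit the pan edges to check.

```bash
cat > pe.py <<'E'
from h import *
p,_=env.read_camera('top');g=cv2.cvtColor(p,cv2.COLOR_RGB2GRAY).astype(float)
def edge(l,thr=150): # first crossing from dark background
    i=int(np.argmax(l>thr)); return i-1+(thr-l[i-1])/(l[i]-l[i-1])
O=np.array([.5477,-.1777]);a=np.radians(-2.43);M=np.array([[np.cos(a),np.sin(a)],[-np.sin(a),np.cos(a)]])
def f(name,px,ax):
    P=(ray('top',px,.03)-O)@M.T*1000; q=np.polyfit(P[:,1-ax],P[:,ax],1); print(name,'deg',np.degrees(np.arctan(q[0])).round(2),'mean',P.mean(0).round(1),'rms',(np.polyval(q,P[:,1-ax])-P[:,ax]).std().round(2))
f('rear',[(u,185+edge(g[185:205,u],120)) for u in range(233,276,3)],0)
f('front',[(u,245-edge(g[245:225:-1,u],120)) for u in range(233,276,3)],0)
f('lead',[(290-edge(g[v,290:265:-1],120),v) for v in range(199,233,3)],1)
E
python3 pe.py
```

```text
rear deg -2.36 mean [ 49.9 234.3] rms 0.69
front deg -1.81 mean [-84.5 227.7] rms 0.28
lead deg -1.83 mean [-15.5 122.8] rms 12.89
```

Call:
{"api": "carry_out", "payload": {"steps": [[[0,0,0.7],[0,0.1,0],255],[[0,0,1.4],[0,0.2,0],255],[[0,0,2],[0,0.2,0],255],[[0,0,2],[0,0.2,0],255],[[0,0,2],[0,0.2,0],255],[[0,0,2],[0,0.2,0],255],[[0,0,2],[0,0.2,0],255],[[0,0,2],[0,0.2,0],255]]}}

```text
clock: 6.25
tcp_pos: [0.5454, 0.2071, 0.0166]
orientation: [0.0, 0.734, 0.679, -0.0]
wrist_force: [1.7, -3.0, 2.5]
finger_gap: 0.0117
grip_force: 39.6
```

```bash
python3 pe.py; python3 - <<'E'
from h import *
O=np.array([.5477,-.1777]);a=np.radians(-2.43)
w=lambda x,y:O+np.array([x*np.cos(a)-y*np.sin(a),x*np.sin(a)+y*np.cos(a)])
s=env.get_state();yaw=np.degrees(np.arctan2(*R.from_quat(s['orientation'],scalar_first=True).as_matrix()[[1,0],0]));print(yaw,s['tcp_pos'])
for y in(300,190):print(plan((*w(-18,y),s['tcp_pos'][2]),yaw))
E
```

```text
rear deg 0.53 mean [ 46.4 234.1] rms 0.53
front deg 0.59 mean [-88.2 227.5] rms 0.37
lead deg -0.59 mean [-15.5 123.3] rms 13.94
85.51229542098356 [0.54542546 0.20714299 0.01655429]
(array([-0.,  0., -0.]), array([ 2.987767e+04, -2.872790e+03, -2.074000e+01]))
(array([-0.,  0., -0.]), array([ 1.888476e+04, -2.477820e+03, -1.281000e+01]))
```

Call:
{"api": "carry_out", "payload": {"steps": [[[0,0,-0.5],[-2,0.07,0],255],[[0,0,-0.5],[-4,0.14,0],255],[[0,0,-0.5],[-6,0.22,0],255],[[0,0,-0.5],[-8,0.29,0],255],[[0,0,-0.5],[-10,0.36,0],255],[[0,0,-0.5],[-12,0.43,0],255],[[0,0,-0.5],[-14,0.5,0],255],[[0,0,-0.5],[-15,0.54,0],255]]}}

```text
clock: 7.3
tcp_pos: [0.5395, 0.0593, 0.0175]
orientation: [-0.002, 0.731, 0.682, 0.002]
wrist_force: [1.0, 7.3, 7.0]
finger_gap: 0.0122
grip_force: 40.1
```

```bash
python3 pan.py
```

```text
(array([ 217,  178,   49,   62, 2713], dtype=int32), (array([561.6,  96. ]), array([159.5, 206.6]), 90.0))
slicer frame pan (3.4631500244140625, 246.09048461914062) (203.28378295898438, 212.25340270996094) 2.4283576011657715
7.35 tcp slicer [-18.14682732 235.3335078 ] 0.01745609822384874 [0.07897682 3.58018198 6.31381495] 0.012181584169984695
```

View pics/pan.png

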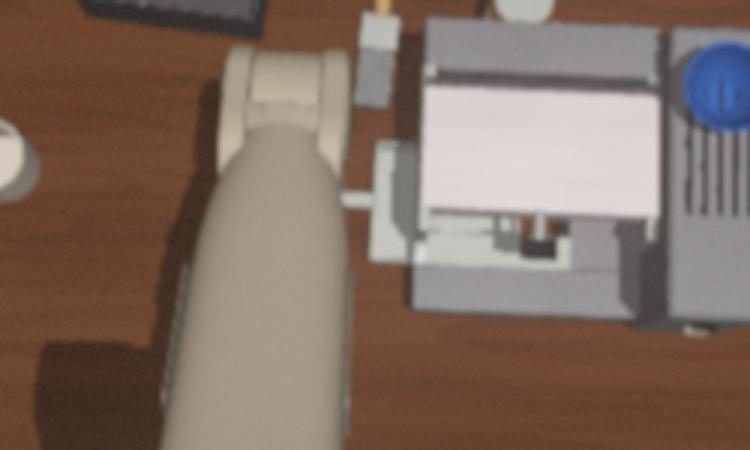

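The pan is in the mouth: it's visible at (370–412, 140–262) and the arm is clear of the slicer. I'll push it the rest of the way.

Call:
{"api": "carry_out", "payload": {"steps": [[[0,0,0],[-1,0.03,0],255],[[0,0,0],[-2,0.06,0],255],[[0,0,0],[-3,0.1,0],255],[[0,0,0],[-3.6,0.12,0],255],[[0,0,0],[-4,0.13,0],255],[[0,0,0],[-4.2,0.14,0],255],[[0,0,0],[-4.4,0.14,0],255],[[0,0,0],[-4.4,0.14,0],255]]}}

```text
clock: 8.35
tcp_pos: [0.5379, 0.016, 0.0174]
orientation: [-0.001, 0.731, 0.683, 0.002]
wrist_force: [0.3, 5.7, 7.3]
finger_gap: 0.012
grip_force: 40.1
```

```bash
python3 pan.py|tail -1
```

```text
8.4 tcp slicer [-18.02374411 193.12112707] 0.017414077806363858 [0.80067041 6.31516649 7.26025474] 0.012340165241912286
```

Call:
{"api": "carry_out", "payload": {"steps": [[[0,0,0],[-0.1,0,0],255],[[0,0,0],[-0.2,0,0],255],[[0,0,0],[-0.3,0,0],255],[[0,0,0],[-0.4,0,0],255],[[0,0,0],[-0.5,0,0],255],[[0,0,0],[-0.5,0,0],255],[[0,0,0],[-0.5,0,0],255],[[0,0,0],[-0.5,0,0],255]]}}

```text
clock: 9.4
tcp_pos: [0.5375, 0.0112, 0.0174]
orientation: [-0.002, 0.731, 0.683, 0.002]
wrist_force: [0.4, 5.4, 7.3]
finger_gap: 0.012
grip_force: 40.1
```

```bash
python3 pan.py|tail -1
```

```text
9.45 tcp slicer [-18.17086588 188.32712931] 0.017400095720980197 [0.09475541 6.16761639 6.52255132] 0.012127143383827735
```

Call:
{"api": "carry_out", "payload": {"steps": [[[0,0,0],[-0.1,0,0],255],[[0,0,0],[-0.1,0,0],255],[[0,0,0],[-0.2,0,0],255],[[0,0,0],[-0.2,0,0],255],[[0,0,0],[-0.3,0,0],255],[[0,0,0],[-0.3,0,0],255],[[0,0,0],[-0.3,0,0],255],[[0,0,0],[-0.3,0,0],255]]}}

```text
clock: 10.45
tcp_pos: [0.5374, 0.0096, 0.0174]
orientation: [-0.002, 0.73, 0.683, 0.003]
wrist_force: [1.2, 10.3, 7.2]
finger_gap: 0.0121
grip_force: 40.2
```

```bash
python3 pan.py|tail -1
```

```text
10.5 tcp slicer [-18.19873896 186.74385629] 0.01747414764202576 [ 0.61968343 10.29660713  8.09639718] 0.012250275897932006
```

Call:
{"api": "carry_out", "payload": {"steps": [[[0,0,0],[0,0,0],0],[[0,0,0],[0,0,0],0],[[0,0,0],[0,0,0],0],[[0,0,0],[0,0,0],0],[[0,0,0],[0,0,-5],0],[[0,0,0],[0,0,-11],0],[[0,0,0],[0,0,-17],0],[[0,0,0],[0,0,-23],0]]}}

```text
clock: 11.5
tcp_pos: [0.5368, 0.0055, 0.2488]
orientation: [0.0, 0.731, 0.682, 0.0]
wrist_force: [0.6, 0.0, -0.6]
finger_gap: 0.0851
grip_force: 0.0
```

Call:
{"api": "carry_out", "payload": {"steps": [[[0,0,0],[3,0,-6],0],[[0,0,0],[9,0,-9],0],[[0,0,0],[15,0,-9],0],[[0,0,0],[15,0,-9],0],[[0,0,0],[15,0,-9],0],[[0,0,0],[15,0,-9],0],[[0,0,0],[15,0,-9],0],[[0,0,0],[15,0,-9],0]]}}

```text
clock: 12.5
tcp_pos: [0.5476, 0.1542, 0.3368]
orientation: [0.0, 0.732, 0.682, -0.0]
wrist_force: [-0.2, -1.0, 0.3]
finger_gap: 0.0857
grip_force: 0.0
```

```bash
python3 pan.py|tail -1;python3 - <<'E'
from h import *
s=env.get_state();print(s['joint_pos'])
print(plan((.4628,-.1741,.30),177.57))
p,_=env.read_camera('top');g=cv2.cvtColor(p,cv2.COLOR_RGB2GRAY).astype(float)
k=(g<75);k[:,235:275]&=True;k[:,:235]=0;k[:,285:]=0;k[:200]=0;k[232:]=0
st,r=crect(k,.052);print('fin',st,r)
E
```

```text
12.55 tcp slicer [-14.16573533 331.79660392] 0.33679579350674266 [-0.94781441  0.16710218  0.99787548] 0.08578802463033332
[ 1.33799354e-01  3.09780768e-01  3.72052848e-01  1.63305490e+00
 -1.00433457e-04  1.77525823e+00]
(array([ -0. ,   0. , -91.6]), array([-33.37,  -6.14,   3.68]))
fin [235 212  50  20 504] (array([515.9,  35.1]), array([162.9,  64.2]), 88.53)
```

View pics/pan.png

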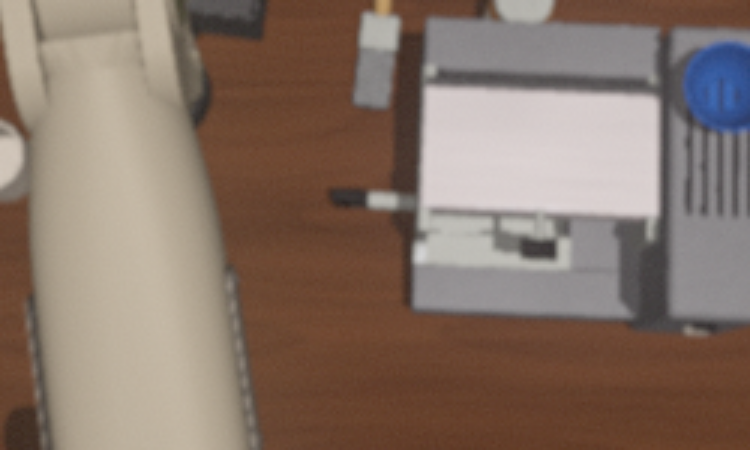

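The fin is at pixels (330–368, 198) in this crop, which puts its centre at world y ≈ 0.013. That's the home position, with the guard still shut. Next is the guard grip.

Call:
{"api": "carry_out", "payload": {"steps": [[[0,0,-10],[-3,-0.5,0],0],[[0,0,-20],[-7,-1.3,0],0],[[0,0,-30],[-11,-2,0],0],[[0,0,-40],[-15,-2.8,0],0],[[0,0,-50],[-19,-3.5,0],0],[[0,0,-60],[-23,-4.2,0],0],[[0,0,-70],[-27,-5,0],0],[[0,0,-80],[-31,-5.7,0],0]]}}

```text
clock: 13.6
tcp_pos: [0.4686, -0.1514, 0.337]
orientation: [0.0, 0.119, 0.993, -0.0]
wrist_force: [1.0, 0.3, 0.1]
finger_gap: 0.0857
grip_force: 0.0
```

```bash
python3 - <<'E'
from h import *
s=env.get_state();print(s['joint_pos'],s['tcp_pos'])
print(plan((.4628,-.1741,.28),177.57))
E
```

```text
[-4.75704771e-01  1.49346033e-01  1.65661619e-01  1.58652577e+00
 -2.55442242e-05 -2.37409868e-01] [ 0.46863987 -0.15144394  0.33700198]
(array([ -0. ,   0. , -11.2]), array([ 0.04, -2.34,  5.7 ]))
```

Call:
{"api": "carry_out", "payload": {"steps": [[[0,0,-10],[0,-1.5,2],0],[[0,0,-11.2],[0,-2.3,5],0],[[0,0,-11.2],[0,-2.3,8],0],[[0,0,-11.2],[0,-2.3,11],0],[[0,0,-11.2],[0,-2.3,11],0],[[0,0,-11.2],[0,-2.3,11],0],[[0,0,-11.2],[0,-2.3,11],0],[[0,0,-11.2],[0,-2.3,11],0]]}}

```text
clock: 14.6
tcp_pos: [0.4642, -0.1727, 0.2279]
orientation: [0.001, 0.024, 1.0, -0.001]
wrist_force: [-0.1, -0.7, -0.3]
finger_gap: 0.0853
grip_force: 0.0
```

```bash
python3 - <<'E'
from h import *
s=env.get_state();print(s['tcp_pos']);print(plan((.4628,-.1741,.156),177.57))
p,_=env.read_camera('side');cv2.imwrite('pics/s3.png',cv2.resize(p[150:330,150:360,::-1],None,fx=3,fy=3,interpolation=2))
E
```

```text
[ 0.46423568 -0.172729    0.2278688 ]
(array([-0.1,  0.1, -0.3]), array([ 0.15, -0.14,  7.19]))
```

View pics/s3.png

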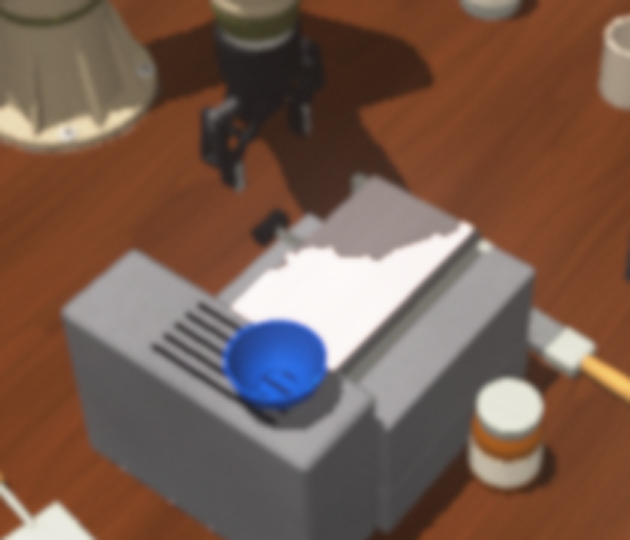

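The gripper is above the barrel, which sits at about (270,228), with a finger on each side. I'll descend and close.

Call:
{"api": "carry_out", "payload": {"steps": [[[0,0,-0.3],[0.1,-0.1,3],0],[[0,0,-0.3],[0.1,-0.1,5.5],0],[[0,0,-0.3],[0.1,-0.1,7.2],0],[[0,0,-0.3],[0.1,-0.1,7.2],0],[[0,0,-0.3],[0.1,-0.1,7.2],100],[[0,0,-0.3],[0.1,-0.1,7.2],255],[[0,0,-0.3],[0.1,-0.1,7.2],255],[[0,0,-0.3],[0.1,-0.1,7.2],255]], "force": 60}}

```text
clock: 15.65
tcp_pos: [0.4632, -0.1734, 0.1562]
orientation: [0.001, 0.021, 1.0, -0.0]
wrist_force: [-2.2, 0.6, 6.2]
finger_gap: 0.0303
grip_force: 58.8
```

Call:
{"api": "carry_out", "payload": {"steps": [[[0,0,0],[0,0,0],255],[[0,0,0],[0,0,0],255],[[0,0,0],[0,0,0],255],[[0,0,0],[0,0,0],255],[[0,0,0],[0,0,0],255],[[0,0,0],[0,0,0],255],[[0,0,0],[0,0,0],255],[[0,0,0],[0,0,0],255]]}}

```text
clock: 16.65
tcp_pos: [0.4632, -0.1735, 0.1562]
orientation: [0.001, 0.021, 1.0, -0.0]
wrist_force: [-1.3, 0.8, 6.0]
finger_gap: 0.0299
grip_force: 58.8
```

```bash
python3 - <<'E'
from h import *
s=env.get_state();t=s['tcp_pos'];print(s['clock'],t,s['finger_gap'],s['wrist_force'])
a=np.radians(-2.43);X=np.array([np.cos(a),np.sin(a)])
for d in(10,20,30,40,50):
    b=np.radians(d);dx=.165*(1-np.cos(b));print(d,plan((*(t[:2]+X*dx),t[2]+.165*np.sin(b)),177.57)[1])
E
```

```text
16.65 [ 0.46318976 -0.17345895  0.15623277] 0.029863397406410037 [-1.27980054  0.77515617  6.04304389]
10 [-0.26 -0.   -2.86]
20 [-1.01 -0.   -5.64]
30 [-2.23 -0.   -8.25]
40 [ -3.88  -0.   -10.6 ]
50 [ -5.92  -0.   -12.63]
```

Call:
{"api": "carry_out", "payload": {"steps": [[[0,0,0],[-0.07,0,-1.44],255],[[0,0,0],[-0.26,0,-2.86],255],[[0,0,0],[-0.58,0,-4.27],255],[[0,0,0],[-1.01,0,-5.64],255],[[0,0,0],[-1.56,0,-6.97],255],[[0,0,0],[-2.23,0,-8.25],255],[[0,0,0],[-2.23,0,-8.25],255],[[0,0,0],[-2.23,0,-8.25],255]]}}

```text
clock: 17.65
tcp_pos: [0.4844, -0.1741, 0.2371]
orientation: [-0.0, 0.022, 1.0, 0.0]
wrist_force: [0.1, 0.6, -0.2]
finger_gap: 0.0001
grip_force: 0.0
```

```bash
python3 - <<'E'
from h import *
s=env.get_state();t=s['tcp_pos'];print(s['clock'],t,s['finger_gap'],s['wrist_force'],s['orientation'])
X=np.array([.9991,-.0424]);t0=np.array([.4632,-.1735,.1562])
for d in(40,50):
    b=np.radians(d);dx=.165*(1-np.cos(b));print(d,plan((*(t0[:2]+X*dx),t0[2]+.165*np.sin(b)),177.57))
p,_=env.read_camera('side');cv2.imwrite('pics/s4.png',cv2.resize(p[120:330,150:360,::-1],None,fx=2.8,fy=2.8,interpolation=2))
E
```

```text
17.65 [ 0.48439979 -0.17414507  0.23713716] 0.0001313337323165864 [ 0.11938783  0.62136947 -0.21746747] [-3.75134663e-04  2.15509827e-02  9.99767675e-01  9.93473277e-05]
40 (array([ 0., -0., -0.]), array([-1.74, -0.02, -2.51]))
50 (array([ 0., -0., -0.]), array([-3.77, -0.02, -4.55]))
```

View pics/s4.png

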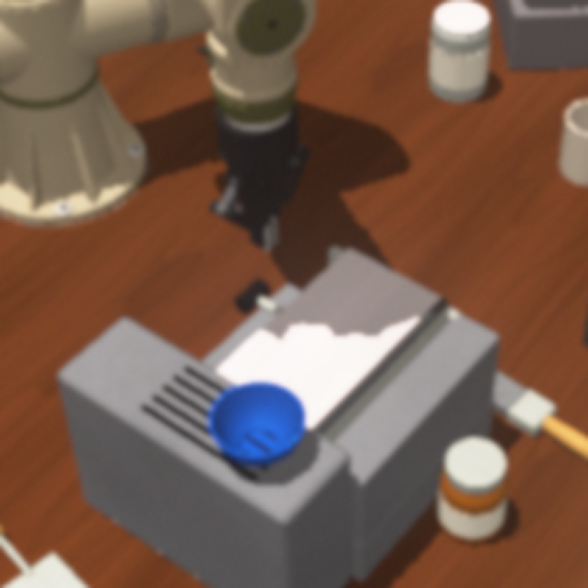

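The pinch slipped off: the fingers are fully closed, and the guard is shut again with its barrel at crop (253,295). I'll check the barrel's position with a ray from the side camera.

```bash
python3 - <<'E'
from h import *
p,d=env.read_camera('side');k=cv2.cvtColor(p,cv2.COLOR_RGB2HSV)[...,2];S=cloud('side',d)
print(k[216:236,230:254:1])
m=np.zeros_like(k);m[216:236,228:252]=(k[216:236,228:252]<60)
n,l,s,c=cv2.connectedComponentsWithStats(m);i=1+s[1:,4].argmax();print(s[i],c[i],ray('side',[c[i]],.178))
q=S[l==i];print(np.round(np.percentile(q,[5,50,95],axis=0),3), np.round(ray('side',[(240.4,225.4)],.178),4))
print((ray('side',[(240,226)],.188)))
# control: base front-housing corner etc: housing top corners
E
```

```text
[[124 124 123 123 124 124 123 123 122 121 121 119 118 119 119 121 121 123
  118 103  83  71  69  68]
 [123 123 123 124 123 124 123 122 122 120 119 119 117 117 119 121 123 125
  123 112  95  80  71  69]
 [123 123 124 123 123 124 123 121 120 118 116 112 111 113 118 122 125 125
  125 120 108  92  77  70]
 [122 122 122 122 123 122 121 120 118 113 106  96  93  98 108 118 122 125
  125 124 119 105  86  75]
 [122 122 123 122 122 122 120 118 113 104  88  74  70  75  89 106 118 124
  127 127 125 117 104  90]
 [122 122 122 122 122 119 117 113 103  87  70  58  54  57  68  89 109 123
  128 129 130 132 129 119]
 [122 123 122 121 119 116 112 102  87  69  56  50  49  50  55  73  99 119
  127 131 139 147 153 148]
 [123 122 121 119 117 112 102  87  70  56  51  49  48  48  51  64  91 117
  131 141 151 159 164 165]
 [122 122 118 115 109  99  85  69  56  50  48  51  57  61  60  68  93 122
  140 152 162 167 170 170]
 [121 119 115 108  96  81  65  55  50  48  51  64  91 107 104 100 115 137
  153 163 168 170 171 171]
 [119 117 112  99  79  61  53  50  48  48  55  86 136 167 168 156 153 159
  165 169 170 17
[... 419 characters left out ...]
0 121 123 122 115 101  86  74  76  94 119 141 158 165 168 168 170 162
  148 140 142 150 155 157]
 [122 124 126 125 123 119 111 103 109 124 144 159 167 170 171 169 166 161
  152 149 150 154 157 157]
 [125 125 126 126 127 127 125 127 135 148 161 168 171 171 172 171 169 164
  159 156 156 157 156 156]
 [126 127 127 128 129 130 134 141 152 163 169 171 172 172 171 170 167 163
  159 158 157 157 158 159]
 [128 127 128 130 130 135 144 154 164 170 172 173 173 173 170 166 163 160
  158 157 156 157 162 173]]
[235 221  10  10  45] [239.2        225.31111111] [[ 0.45807603 -0.17184093]]
[[ 0.458 -0.192  0.182]
 [ 0.465 -0.181  0.189]
 [ 0.471 -0.161  0.192]] [[ 0.4612 -0.1701]]
[[ 0.46789048 -0.17994188]]
```

The barrel is where I thought it was. I'll regrip a little deeper with more force, lift slowly and watch the force and the gap. First I open the fingers and go back down.

Call:
{"api": "carry_out", "payload": {"steps": [[[0,0,0],[0,0,0],0],[[0,0,0],[1,0,0],0],[[0,0,0],[2.2,0,0],0],[[0,0,0],[2.2,0,0],0],[[0,0,0],[2.2,0,3],0],[[0,0,0],[2.2,0,6],0],[[0,0,0],[2.2,0,8.8],0],[[0,0,0],[2.2,0,8.8],0]], "force": 110}}

```text
clock: 18.75
tcp_pos: [0.4613, -0.1726, 0.1476]
orientation: [-0.002, 0.022, 1.0, 0.001]
wrist_force: [0.6, 0.4, 0.6]
finger_gap: 0.0856
grip_force: 0.0
```

Call:
{"api": "carry_out", "payload": {"steps": [[[0,0,0],[0,0,0],120],[[0,0,0],[0,0,0],255],[[0,0,0],[0,0,0],255],[[0,0,0],[0,0,0],255],[[0,0,0],[0,0,0],255],[[0,0,0],[0,0,0],255],[[0,0,0],[0,0,0],255],[[0,0,0],[0,0,0],255]]}}

```text
clock: 19.75
tcp_pos: [0.4637, -0.1735, 0.1512]
orientation: [0.001, 0.021, 1.0, -0.0]
wrist_force: [-1.9, 1.3, 9.1]
finger_gap: 0.0316
grip_force: 108.5
```

Call:
{"api": "carry_out", "payload": {"steps": [[[0,0,0],[0,0,-0.2],255],[[0,0,0],[0,0,-0.4],255],[[0,0,0],[0,0,-0.6],255],[[0,0,0],[0,0,-0.8],255],[[0,0,0],[0,0,-1],255],[[0,0,0],[0,0,-1],255],[[0,0,0],[0,0,-1],255],[[0,0,0],[0,0,-1],255]]}}

```text
clock: 20.75
tcp_pos: [0.4641, -0.1735, 0.1591]
orientation: [0.001, 0.021, 1.0, 0.0]
wrist_force: [6.0, -0.1, -5.7]
finger_gap: 0.0314
grip_force: 109.6
```

```bash
python3 - <<'E'
from h import *
s=env.get_state();print(s)
E
```

```text
{'clock': 20.75, 'joint_pos': array([-5.20603141e-01,  1.75992316e-01, -2.36825407e-01,  1.15646480e+00,
        1.13276939e-03, -4.77785461e-01]), 'qvel': array([ 5.97019562e-04, -1.03801082e-03,  6.58645132e-05,  3.90016497e-04,
        1.14073926e-03, -6.56601427e-04]), 'tau': array([-1.29413288e+00, -4.21300864e+01,  2.84511369e+01,  2.21630059e+00,
       -1.02758992e+00, -1.76439900e-02]), 'tcp_pos': array([ 0.46410938, -0.17345435,  0.1591328 ]), 'orientation': array([9.35675298e-04, 2.14067667e-02, 9.99770402e-01, 1.34924653e-04]), 'wrist_force': array([ 6.01875683, -0.09996697, -5.73458855]), 'ft_torque': array([ 0.11318332, -1.16644241, -0.02040946]), 'grip_force': 109.62158560752869, 'finger_gap': 0.031406045627330105}
```

It's holding now with a 5.7 N load. I'll carry on slowly along the arc.

Call:
{"api": "carry_out", "payload": {"steps": [[[0,0,0],[-0.06,0,-0.44],255],[[0,0,0],[-0.14,0,-1.15],255],[[0,0,0],[-0.25,0,-1.87],255],[[0,0,0],[-0.39,0,-2.57],255],[[0,0,0],[-0.56,0,-3.27],255],[[0,0,0],[-0.56,0,-3.27],255],[[0,0,0],[-0.56,0,-3.27],255],[[0,0,0],[-0.56,0,-3.27],255]]}}

```text
clock: 21.75
tcp_pos: [0.4707, -0.1737, 0.1912]
orientation: [0.002, 0.022, 1.0, 0.0]
wrist_force: [12.1, -0.5, -11.9]
finger_gap: 0.0314
grip_force: 110.0
```

```bash
cat > gr.py <<'E'
from h import *
s=env.get_state();print(s['clock'],s['tcp_pos'],s['ft_torque'],s['wrist_force'],s['finger_gap'])
O=np.array([.5477,-.1777]);a=np.radians(-2.43);M=np.array([[np.cos(a),np.sin(a)],[-np.sin(a),np.cos(a)]])
p,d=env.read_camera('side');S=cloud('side',d);Q=(S[...,:2]-O)@M.T;z=S[...,2]
hsv=cv2.cvtColor(p,cv2.COLOR_RGB2HSV)
m=(abs(Q[...,1])<100)&(Q[...,0]>-60)&(Q[...,0]<.075)&(abs(Q[...,1])<.1)&(hsv[...,1]<50)&(hsv[...,2]>110)&(z>.15)&(z<.40)&(Q[...,0]>-.1)
x=Q[...,0][m];zz=z[m];k=(x>-.045) 
print('n',k.sum())
if k.sum()>50:
    P=np.c_[x[k],zz[k]].astype(np.float32);l=cv2.fitLine(P,cv2.DIST_HUBER,0,.01,.01).ravel();print('plate angle deg',-np.degrees(np.arctan(l[1]/l[0])),l)
E
python3 gr.py
```

```text
21.75 [ 0.47074404 -0.17371793  0.19115577] [ 0.15498808 -1.96313243 -0.43375087] [ 12.12352989  -0.54091251 -11.92652123] 0.0313930845592238
n 2370
plate angle deg 13.87199 [ 0.9708338  -0.23975348  0.01567858  0.1971731 ]
```

The guard is at 13.9° and following. The wrist load is rising because the pads resist pivoting, so I'll tilt the tool with the guard to relieve it.

Call:
{"api": "carry_out", "payload": {"steps": [[[0,2,0],[0.05,0,0],255],[[0,4,0],[0.1,0,0],255],[[0,6,0],[0.15,0,0],255],[[0,8,0],[0.2,0,0],255],[[0,10,0],[0.25,0,0],255],[[0,12,0],[0.3,0,0],255],[[0,12,0],[0.3,0,0],255],[[0,12,0],[0.3,0,0],255]]}}

```text
clock: 22.8
tcp_pos: [0.4637, -0.1734, 0.1917]
orientation: [-0.106, 0.022, 0.994, 0.002]
wrist_force: [-4.2, -0.9, -2.1]
finger_gap: 0.0312
grip_force: 112.7
```

```bash
python3 gr.py
```

```text
22.8 [ 0.46368442 -0.17342423  0.19170681] [ 0.11252762  0.61828237 -0.44111356] [-4.15609027 -0.85506182 -2.09892113] 0.031223592610627616
n 2351
plate angle deg 13.957953 [ 0.970473   -0.24120979  0.01533615  0.19732128]
```

```bash
cat > arc.py <<'E'
from h import *
import sys
s=env.get_state();Q=R.from_quat(s['orientation'],scalar_first=True)
a=np.radians(-2.43);X=np.array([np.cos(a),np.sin(a),0]);Y=np.array([-np.sin(a),np.cos(a),0])
H=np.array([.5477,-.1777,.178])+.08*X
print(s['joint_pos'])
for f in map(float,sys.argv[1:]):
    T=R.from_rotvec(Y*np.radians(f));r=s['tcp_pos']-H
    print(f,(Q.inv()*T*Q).as_rotvec(degrees=True).round(1),(Q.inv().apply(T.apply(r)-r)*100).round(2))
E
python3 arc.py 3 6 9 12 15 18 21 24 27 30 33 36
```

```text
[-0.46238952  0.34589864  0.04546338  1.46523551 -0.08573507 -0.41019916]
3.0 [0. 3. 0.] [ 0.09  0.   -0.86]
6.0 [0. 6. 0.] [ 0.13  0.   -1.72]
9.0 [0. 9. 0.] [ 0.13  0.   -2.58]
12.0 [ 0. 12.  0.] [ 0.08  0.   -3.44]
15.0 [ 0. 15.  0.] [-0.01  0.   -4.3 ]
18.0 [ 0. 18.  0.] [-0.15  0.   -5.15]
21.0 [ 0. 21.  0.] [-0.33  0.   -5.99]
24.0 [ 0. 24.  0.] [-0.55  0.   -6.82]
27.0 [ 0. 27.  0.] [-0.82  0.   -7.64]
30.0 [ 0. 30.  0.] [-1.13  0.01 -8.45]
33.0 [ 0. 33.  0.] [-1.48  0.01 -9.23]
36.0 [ 0. 36.  0.] [ -1.88   0.01 -10.  ]
```

Call:
{"api": "carry_out", "payload": {"steps": [[[0,3,0],[0.09,0,-0.86],255],[[0,6,0],[0.13,0,-1.72],255],[[0,9,0],[0.13,0,-2.58],255],[[0,12,0],[0.08,0,-3.44],255],[[0,15,0],[0,0,-4.3],255],[[0,18,0],[-0.15,0,-5.15],255],[[0,18,0],[-0.15,0,-5.15],255],[[0,18,0],[-0.15,0,-5.15],255]]}}

```text
clock: 23.85
tcp_pos: [0.4765, -0.174, 0.2426]
orientation: [-0.26, 0.021, 0.965, 0.006]
wrist_force: [-5.9, 0.2, 0.8]
finger_gap: 0.0314
grip_force: 112.8
```

```bash
python3 gr.py; python3 arc.py 3 6 9 12 15 18
```

```text
23.85 [ 0.47649033 -0.17399122  0.24257498] [ 0.05330453  0.5762042  -0.46983149] [-5.85794245  0.15382728  0.83172231] 0.03135720221597606
n 2573
plate angle deg 32.657734 [ 0.84190905 -0.53961945  0.02859781  0.21394153]
[-0.39527331  0.65626282  0.54123823  1.95392256 -0.17338033 -0.30755786]
3.0 [0. 3. 0.] [ 0.08  0.   -0.86]
6.0 [0. 6. 0.] [ 0.12  0.   -1.72]
9.0 [0. 9. 0.] [ 0.11  0.   -2.58]
12.0 [ 0. 12.  0.] [ 0.06  0.   -3.44]
15.0 [ 0. 15.  0.] [-0.04  0.   -4.29]
18.0 [ 0. 18.  0.] [-0.19  0.   -5.14]
```

Call:
{"api": "carry_out", "payload": {"steps": [[[0,1.5,0],[0.02,0,-0.86],255],[[0,3,0],[0,0,-1.72],255],[[0,4.5,0],[-0.08,0,-2.58],255],[[0,6,0],[-0.2,0,-3.44],255],[[0,7.5,0],[-0.34,0,-4.29],255],[[0,8,0],[-0.5,0,-4.9],255],[[0,8,0],[-0.5,0,-4.9],255],[[0,8,0],[-0.5,0,-4.9],255]]}}

```text
clock: 24.9
tcp_pos: [0.506, -0.1753, 0.2808]
orientation: [-0.325, 0.021, 0.946, 0.007]
wrist_force: [-2.2, -0.8, -6.6]
finger_gap: 0.0308
grip_force: 112.1
```

```bash
python3 gr.py; python3 arc.py 1 2
```

```text
24.9 [ 0.50602683 -0.17530278  0.280752  ] [-0.16443707 -0.57141263 -0.49293765] [-2.16808918 -0.76140084 -6.59491137] 0.030846202288718115
n 2625
plate angle deg 48.227085 [ 0.66617996 -0.745791    0.03014748  0.23904449]
[-0.363428    0.92005166  1.04783636  2.33518765 -0.19469395 -0.2554775 ]
1.0 [0. 1. 0.] [-0.01  0.   -0.28]
2.0 [0. 2. 0.] [-0.03  0.   -0.56]
```

The guard is at 48°, but joint 4 is very close to its limit. I'll ease the tilt back by 4°, raise slightly and hold.

Call:
{"api": "carry_out", "payload": {"steps": [[[0,-1,0],[-0.06,0,-0.1],255],[[0,-2,0],[-0.11,0,-0.2],255],[[0,-3,0],[-0.16,0,-0.3],255],[[0,-4,0],[-0.22,0,-0.4],255],[[0,-4,0],[-0.22,0,-0.4],255],[[0,-4,0],[-0.22,0,-0.4],255],[[0,-4,0],[-0.22,0,-0.4],255],[[0,-4,0],[-0.22,0,-0.4],255]]}}

```text
clock: 25.95
tcp_pos: [0.511, -0.1755, 0.2819]
orientation: [-0.291, 0.021, 0.956, 0.006]
wrist_force: [5.3, -2.0, -16.7]
finger_gap: 0.0309
grip_force: 110.5
```

Call:
{"api": "carry_out", "payload": {"steps": [[[0,0,0],[0,0,0],255],[[0,0,0],[0,0,0],255],[[0,0,0],[0,0,0],255],[[0,0,0],[0,0,0],255],[[0,0,0],[0,0,0],255],[[0,0,0],[0,0,0],255],[[0,0,0],[0,0,0],255],[[0,0,0],[0,0,0],255]]}}

```text
clock: 26.95
tcp_pos: [0.511, -0.1755, 0.2819]
orientation: [-0.291, 0.021, 0.956, 0.006]
wrist_force: [5.0, -2.0, -17.7]
finger_gap: 0.031
grip_force: 110.5
```

```bash
python3 gr.py; python3 arc.py;python3 - <<'E'
from h import *
p,_=env.read_camera('top');g=cv2.cvtColor(p,cv2.COLOR_RGB2GRAY)
print(g[210:222,254:282:2]); print(ray('top',[(266.3,216)],.052))
q,_=env.read_camera('side');a=cv2.imread('pics/side0.png')[...,::-1].astype(int)
D=(abs(q.astype(int)-a).max(-1)>60)
for n,(u,v) in dict(jar=(319,294),bowl=(242,272),tin=(390,225),mug=(361,170),can=(314,138),brush=(350,272),spat=(155,318)).items(): print(n,D[v-18:v+18,u-18:u+18].mean().round(2),end=' ')
E
```

```text
26.95 [ 0.51095188 -0.17550109  0.28186305] [-0.46315666 -2.69847594 -0.32913968] [  5.04922312  -2.00425552 -17.70927499] 0.03098964735718458
n 2673
plate angle deg 48.885654 [ 0.65756387 -0.75339884  0.03202714  0.23882623]
[-0.36945335  0.84598354  0.95076736  2.24156391 -0.17990645 -0.27377942]
[[165 161 162 159 157 154 151 149 148 142 139 134 109  78]
 [163 164 163 160 158 156 153 152 150 145 141 134 110  96]
 [168 167 164 163 161 159 156 155 155 149 150 140 100 117]
 [170 167 166 165 161 162 159 158 157 154 152 138 103 130]
 [172 170 169 167 166 164 162 158 159 159 155 136 110 139]
 [173 171 168 168 167 165 165 163 163 159 157 126 123 146]
 [174 173 171 170 169 168 166 165 162 162 155 121 136 151]
 [176 172 171 172 169 169 170 167 167 166 153 115 149 154]
 [176 174 173 173 172 171 170 170 167 167 147 115 157 157]
 [177 177 175 174 173 171 172 170 170 167 140 124 160 160]
 [179 178 177 175 176 174 174 172 173 166 129 136 164 162]
 [181 179 179 177 178 177 174 174 173 166 122 151 167 164]]
[[0.53230177 0.01321154]]
jar 0.06 bowl 0.01 tin 0.0 mug 0.0 can 0.63 brush 0.24 spat 0.41
```

The guard is steady at about 49° and the tray is home. Handing in.

```bash
python3 -c "
from workcell import env
print(env.hand_in())"
```

```text
the job is handed in; nothing more can be done
None
```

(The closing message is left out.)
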